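# Close a desk globe: seat the axis post, then snap the upper half on and keep it pressed

## Robot

A 6-joint arm with a two-finger parallel gripper is mounted at the origin on the work surface. World frame = base frame: x ahead of the robot, y to its left, z up, the work surface at z = 0. Lengths are in m, angles in rad, forces in N, time in s.
With the tool pointing down it reaches from about 0.275 to 0.85 m from the base axis. Payload 5.2 kg.
Tool frame: the origin (TCP) lies midway between the tips of the shut fingers; the grasp point (between the pads) lies 19 mm behind it; z points along the fingers, y is the line along which they close (so a half turn about z gives the same grasp; the last joint's range is limited). The gripper opens to 85 mm and grips with 20 to 120 N. Pads are 22 mm wide; open, the fingers measure 114 mm over their backs; the gripper's body (76 mm by 85 mm) begins 54 mm behind the grasp point. The pads swing forward as they close: fully open they stand 13 mm farther back than shut.
Start: joints at [1.082, 0.259, 1.535, -0, 1.348, -0.203], TCP at [0.155, 0.528, 0.231] pointing down, gripper open.
Joint ranges: [-3.14, 3.14], [-0.91, 2.08], [0.19, 2.58], [-1.22, 4.36], [0.22, 2.71], [-3.12, 3.12]. Speed limits (rad/s): [2.57, 2.57, 3.14, 3.14, 3.14, 3.14].

## Interface

Orientations are given as a unit quaternion [x, y, z, w].
In Python, from workcell import observe, snapshot, finish_job, recognise, silhouettes gives the robot as it stands.
- The arm moves only by the tool carry_out, never from a script. Its argument "steps" is a list of rows, each a list of 3 entries, a list of its own where there are three numbers: the opening, from -1 (shut) to 1 (fully open), then the shift along the tool's x, y, z in mm, then the turn about the tool's z in rad. A call has 1 to 20 rows; each row is the pose to reach, as a shift and turn from the pose commanded when the call began, along the tool's axes at that moment; what a row does not reach only later rows make up. A row lasts 1/8 s, in which the tool goes at most 62.5 mm and 10.7 degrees, less where a joint would pass 70% of its speed; a pose out of reach is approached as far as the arm can. A call with a gripper value outside its range is refused whole. The fingers move at their own pace and stop on an object; "grip_force" is the grip in N (left out, the last holds). Time passes only in rows, so rows that repeat a pose let the fingers close. It gives the time, the measured TCP pose, the force, the opening and the grip force at its end, in the units of the state.
- observe(): the state, without advancing time (a new reading comes with each control period).
- snapshot(name): name is "scene" or "side" or "wrist"; returns a dict with "pixels" (400x640x3 uint8, blue, green, red), "range_z" (400x640 float32, m along the optical axis (not along the pixel's ray), 0 where there is no reading), "fx", "fy", "cx", "cy" (pixels), "view" (4x4, takes a point from world to camera coordinates). Camera axes: x right, y up, looking along -z (the intrinsics and any distortion apply to the point x, -y, -z); pixel columns grow to the right and rows downward; lengths in m; the calibration is good to about 2 mm. A picture is of the moment at which its call begins.
- finish_job(): hands the job in; it is judged then, once.
Trained networks look in the newest picture that a camera, given by its name, has taken for a name from the list of things; names that differ only in an ending like _2 or _b are one class to them, and where a whole thing is asked for, a point or a joint stands for the part that bears it (a point fixed in the world has none). Each returns a list of dicts, best first, with "confidence" (0 to 1); they miss things now and then, are a little off and sometimes report something else, mostly with a low value. They report only what shows in the picture. A call takes as long as a camera call. They do not tell look-alikes from the thing itself.
- recognise(camera, thing): "location" ([x, y, z] in m, in world coordinates, good to about 4 mm: the middle of the surface that is visible of it).
- silhouettes(camera, thing): "pixels" (400x640 bool, what is visible of it).
The state is a dict: "t": time; "joint_positions": joint angles; "qvel": joint speeds; "tau": joint torques, N m; "position": TCP position; "eef_rot": TCP orientation; "wrist_force": force on the tool from outside, world axes, zero at the start; "wrist_torque": the same for the moment, N m; "opening": finger opening in m; "gripper_force": force on a finger pad.
Only numpy, scipy, OpenCV 4.12 (cv2) and the standard library are available. Lean on these libraries where they do the work, as an engineer would, in place of code of your own. Each camera call takes 0.05 s, during which the arm holds its last target. There are 200 camera calls.

## Task

With the mallet, knock the wooden axis post of the lower globe half briskly down until it is fully home, touching the post with nothing else, and set the mallet back down on the bench clear of the globe. Then take the pale blue upper half by its brass spindle, lower it over the post and press it onto the coupling ring until the seam snaps shut all round. Finish while still gripping the spindle and pressing the half firmly down, and leave everything else on the bench where it is.

Things in the scene. Friction and masses are not known exactly. Their poses are not given: they have to be found in the camera images.
- lower: Fixed. Lower half of a plain pale blue desk globe, 120 mm across, closed by a flat plate and held in a turned wooden cup (foot 124 mm wide) in the middle of the bench. Origin: centre of the foot's underside, on the bench; z up. On the plate stand a white coupling ring with four orange sprung clips and, on the axis, a wooden post.
- seam (a point): Centre of the seam plane of the lower half, 76 mm above the bench, on the globe's axis; z up. The upper half's rim comes to rest on the flat ring at this height: the globe is shut when the upper half's origin lies here.
- ring_top (a point): Centre of the white coupling ring's top, 18 mm above the seam. The ring is a solid collar, 102.6 mm across up to 5 mm above the seam, tapering to 90 mm at its top: it leads in an upper half up to 6 mm off-centre. The noses of the four clips stick out 10 mm above the seam.
- clip0: One of the four alike sprung clips, 90 degrees apart; origin at seam height, 52 mm from the axis. From about 11 mm above home the upper half's bead pushes them in: this takes 8 to 15 N in all and falls away suddenly as the bead passes them, about 6 mm above home. They then snap out over the bead and hold it, and the half drops onto the seam.
- post: Axis post: upright wooden dowel 18 mm thick, tight in its hub: it stays put and takes about 13 N to move, down, onto a solid stop. Origin: centre of its top end. Top 65 to 75 mm above the seam at the start, 49 mm fully home, when the lower edge of the red line round it meets the wooden hub; while its top is over 52 mm up, the upper half cannot close over it.
- post_top (a point): Centre of the post's top end, where the mallet strikes; z up.
- post_slide (a joint): How far the post has been driven down, in m, from a position with its top 75 mm above the seam: 0 to 0.010 at the start, 0.026 when fully home on its stop.
- upper: Loose, about 160 g. Open pale blue half shell 120 mm across, rim down on the bench left or right of the lower half. Origin: centre of the rim plane; z up through the pole. Crown at 60 mm; brass flange 22 mm across up to 64 mm; round brass spindle, 13 mm thick, from there to 100 mm: grip it from above, fingertips just over the flange. A bead inside the rim leaves 106 mm. How it is turned is free.
- mallet: Loose, about 400 g, standing across the lower half from the upper half. Upright round head 48 mm thick, 84 mm tall, white faces at both ends, standing on one; level brown handle 22 mm wide, 28 mm high, 20 to 150 mm from the head's axis along the mallet's -x, roughly towards the robot. Origin: centre of the lower face, the one to strike with. It stands steadily.
- mallet_grip (a point): Where to grip the mallet's handle, from above, fingers closing across it: 75 mm from the head's axis, 42 mm above the lower face. Axes as the mallet's.
- sander: Bystander: cork sanding block, 70 x 45 x 28 mm, near the robot. Origin under its centre.
- meridian: Bystander: flat brass ring, 144 mm across and 8 mm high, lying beyond the globe. Origin under its centre.
- paint_tin: Bystander: paint tin, 76 mm across, 85 mm tall. Origin under its centre.
- glue: Bystander: white glue bottle, 52 mm across, 140 mm tall. Origin under its centre.
- ochre_half: Bystander: smaller ochre half shell without spindle, 90 mm across, 45 mm high. Origin under its centre.
- brush_jar: Bystander: white jar of brushes, 68 mm across, 170 mm tall with the brushes. Origin under its centre.
- small_globe: Bystander: finished olive globe on a dark foot 90 mm across, 140 mm tall. Origin under its centre.
Things that resemble listed ones, but are neither listed nor needed, are in the scene too. What is shaped like the mallet but green is not meant.

How it is judged:
On the way, in this order (a step that is already met when the one before it is completed fails the run):
1. the mallet is picked up in the gripper (height (world z) of mallet above 0.03 m and contact force between the fingers and mallet above 2 N), for 0.1 s.
2. the mallet knocks the post: under it the post moves down faster than 0.04 m/s (velocity of joint post_slide above 0.04 m/s and contact force between mallet and post above 1 N and value of joint post_slide below 0.022 m).
3. the post is fully home (value of joint post_slide above 0.0245 m), for 0.1 s.
4. the mallet is set down on the bench, clear of the globe, and let go (height (world z) of mallet_grip below 0.06 m and linear speed of mallet below 0.03 m/s and contact force between the fingers and mallet below 0.1 N and horizontal distance between mallet and lower above 0.09 m), for 0.2 s.
5. the upper half is snapped shut on the lower half (z of upper in the frame of seam below 0.0025 m and horizontal distance between upper and seam below 0.004 m and angle between upper's own z axis and vertical below 0.04 rad), for 0.2 s.
At the end, for the whole second after the job is handed in: Globe shut: upper rim within 2.5 mm of the seam, 4 mm of its axis, 0.04 rad of upright, still gripped by the fingers and pressed down with over 8 N; post within 1.5 mm of home; mallet at rest on the bench, untouched by the robot, its head 90 mm or more from the axis (all of step 5 and contact force between the fingers and upper above 2 N and contact force between upper and lower above 8 N and value of joint post_slide above 0.0245 m and height (world z) of mallet_grip below 0.06 m and linear speed of mallet below 0.03 m/s and contact force between the arm and mallet below 0.1 N and horizontal distance between mallet and lower above 0.09 m); the arm keeps its last pose, push and grip.
It fails at once if the robot itself touches the post (contact force between any of the fingers, the arm and post above 1 N).
It fails at once if the upper half is pushed against the post (contact force between upper and post above 2 N).
It fails at once if a bystander is moved by more than 30 mm (distance of any of sander, meridian, paint_tin, glue, ochre_half, brush_jar, small_globe from where it was at the start of the episode above 0.03 m).
It fails at once if the mallet or the upper half is dropped (falls free of the fingers at over 0.8 m/s) ((linear speed of mallet above 0.8 m/s and contact force between the fingers and mallet below 0.1 N) or (linear speed of upper above 0.8 m/s and contact force between the fingers and upper below 0.1 N)).
It also fails if it takes over 72 s, if anything falls off the work surface, if the arm or the gripper's body presses on something with over 40 N, if the wrist force passes 120 N, or if a joint passes its speed limit or range.

## Working session

There is one attempt and no reset: what is moved stays moved. The work goes in short steps, Python scripts to look and compute and a tool call to move; the robot and the scene stay as the last step left them, time stands still between calls to the robot, and variables do not carry over. Pictures are saved under pics/ and viewed, at most 10 in all, crops included, and the job is handed in when it is done.

Besides the shell and the picture viewer there is one more tool, called after "Request:" by a JSON object that holds its "method" and its "body". carry_out: Moves the arm, as the interface text tells. Its arguments: {"type":"object","properties":{"steps":{"type":"array","items":{"type":"array"}},"grip_force":{"type":"number"}},"required":["steps"]}

```bash
mkdir -p pics
cat > h.py <<'E'
import numpy as np, cv2
from workcell import observe, snapshot, finish_job, recognise, silhouettes
def cloud(s):
    z=s["range_z"]; v,u=np.mgrid[0:400,0:640]
    p=np.stack([(u-s["cx"])/s["fx"]*z,-(v-s["cy"])/s["fy"]*z,-z],-1)
    T=np.linalg.inv(s["view"]); w=p@T[:3,:3].T+T[:3,3]; w[z<=0]=np.nan
    return w
def proj(s,p):
    c=s["view"][:3,:3]@np.array(p)+s["view"][:3,3]
    return (s["fx"]*c[0]/-c[2]+s["cx"], s["fy"]*-c[1]/-c[2]+s["cy"])
E
python3 - <<'E'
from h import *
o=observe(); print({k:np.round(v,3).tolist() for k,v in o.items()})
ims=[]
for c in("scene","side"):
    s=snapshot(c); ims.append(s["pixels"]); print(c,{k:s[k] for k in s if k not in("pixels","range_z","view")})
    for t in("lower","post","upper","mallet","clip0","sander","meridian","paint_tin","glue","ochre_half","brush_jar","small_globe"):
        for r in recognise(c,t):
            print(c,t,round(float(r["confidence"]),2),np.round(r["location"],3).tolist(),np.round(proj(s,r["location"])).tolist())
    cv2.imwrite(f"pics/{c}0.png",s["pixels"])
    np.savez(f"{c}0.npz",**s)
E
```

```text
{'t': 0.0, 'joint_positions': [1.082, 0.259, 1.536, -0.0, 1.348, -0.203], 'qvel': [-0.0, 0.001, 0.001, -0.002, -0.001, -0.001], 'tau': [0.001, -44.603, -29.057, -0.0, 0.011, 0.0], 'position': [0.155, 0.527, 0.23], 'eef_rot': [0.142, 0.99, -0.001, -0.0], 'wrist_force': [-0.815, 0.048, -0.598], 'wrist_torque': [-0.066, 0.002, 0.005], 'gripper_force': 0.0, 'opening': 0.085}
scene {'fx': 369.23209561073196, 'fy': 369.23209561073196, 'cx': 323.3953044975509, 'cy': 200.35772014662632}
scene lower 0.86 [0.598, 0.036, 0.086] [324.0, 247.0]
scene post 0.44 [0.584, 0.029, 0.132] [324.0, 236.0]
scene upper 0.94 [0.501, 0.286, 0.041] [407.0, 259.0]
scene mallet 0.65 [0.38, 0.104, 0.056] [368.0, 208.0]
scene mallet 0.63 [0.601, 0.037, 0.088] [324.0, 248.0]
scene mallet 0.61 [0.53, -0.286, 0.055] [250.0, 201.0]
scene mallet 0.36 [0.483, -0.485, 0.073] [211.0, 170.0]
scene sander 0.72 [0.43, -0.058, 0.028] [321.0, 207.0]
scene meridian 0.83 [0.736, -0.034, 0.008] [286.0, 285.0]
scene meridian 0.54 [0.529, -0.282, 0.054] [252.0, 202.0]
scene paint_tin 0.61 [0.696, -0.17, 0.081] [253.0, 248.0]
scene 
[... 843 characters left out ...]
052, 0.075] [290.0, 219.0]
side clip0 0.19 [0.657, 0.447, 0.106] [228.0, 294.0]
side sander 0.62 [0.572, 0.055, 0.082] [289.0, 218.0]
side sander 0.52 [0.424, -0.05, 0.03] [336.0, 215.0]
side meridian 0.55 [0.572, 0.055, 0.073] [289.0, 220.0]
side paint_tin 0.62 [0.716, 0.245, 0.075] [232.0, 251.0]
side paint_tin 0.56 [0.68, -0.152, 0.063] [274.0, 185.0]
side glue 0.95 [0.717, 0.244, 0.075] [232.0, 251.0]
side ochre_half 0.83 [0.659, -0.371, 0.025] [293.0, 164.0]
side brush_jar 0.79 [0.466, -0.478, 0.071] [342.0, 146.0]
side brush_jar 0.71 [0.571, 0.054, 0.078] [290.0, 218.0]
side small_globe 0.71 [0.658, 0.446, 0.107] [228.0, 293.0]
side small_globe 0.17 [0.52, -0.284, 0.049] [321.0, 173.0]
```

View pics/scene0.png

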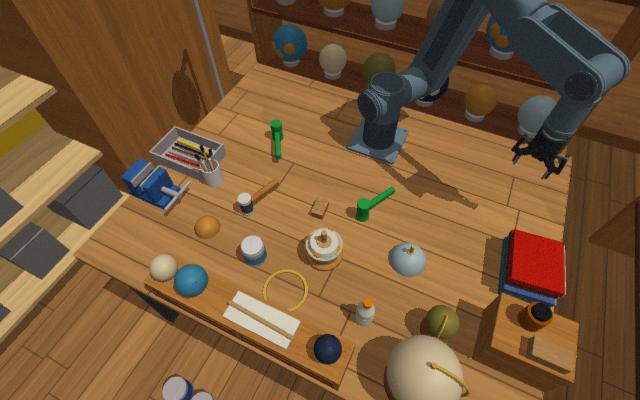

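Run:
```python
from h import *
s=np.load("side0.npz"); im=s["pixels"][120:270,240:440]
cv2.imwrite("pics/side_crop.png",cv2.resize(im,(800,600),interpolation=cv2.INTER_CUBIC))
s=np.load("scene0.npz");s2=np.load("side0.npz")
w=cloud(s)
print(np.linalg.inv(s["view"])[:3,3],np.linalg.inv(s2["view"])[:3,3])
# clusters above bench: z hist per region
for n,(x,y),R in(("post",(.594,.03),.03),("upper",(.5,.30),.075),("malA",(.53,-.286),.05),("malB",(.38,.104),.05)):
  for nm,ss in(("scene",s),("side",s2)):
    w=cloud(ss); m=np.hypot(w[...,0]-x,w[...,1]-y)<R
    p=w[m]; zt=np.percentile(p[:,2],99.5); t=p[p[:,2]>zt-.006]
    print(n,nm,"top",zt.round(4),t.mean(0).round(4),"ext",t.min(0).round(3),t.max(0).round(3))
```

```text
[1.09430407 0.27431256 1.13213024] [0.22551487 1.34765753 1.14794432]
post scene top 0.1503 [0.5841 0.0276 0.1478] ext [0.575 0.02  0.145] [0.592 0.036 0.151]
post side top 0.1543 [0.5793 0.0272 0.153 ] ext [0.572 0.018 0.15 ] [0.586 0.034 0.158]
upper scene top 0.0976 [0.4823 0.2893 0.0977] ext [0.477 0.284 0.093] [0.487 0.295 0.101]
upper side top 0.1016 [0.4792 0.2888 0.1014] ext [0.474 0.281 0.096] [0.485 0.295 0.105]
malA scene top 0.0863 [ 0.543  -0.3001  0.0833] ext [ 0.519 -0.323  0.08 ] [ 0.565 -0.278  0.087]
malA side top 0.0927 [ 0.5374 -0.2989  0.0894] ext [ 0.518 -0.323  0.087] [ 0.56  -0.277  0.095]
malB scene top 0.0879 [0.3856 0.0871 0.0841] ext [0.362 0.065 0.082] [0.408 0.11  0.089]
malB side top 0.091 [0.3829 0.0861 0.0877] ext [0.361 0.062 0.085] [0.405 0.11  0.095]
```

View pics/side_crop.png

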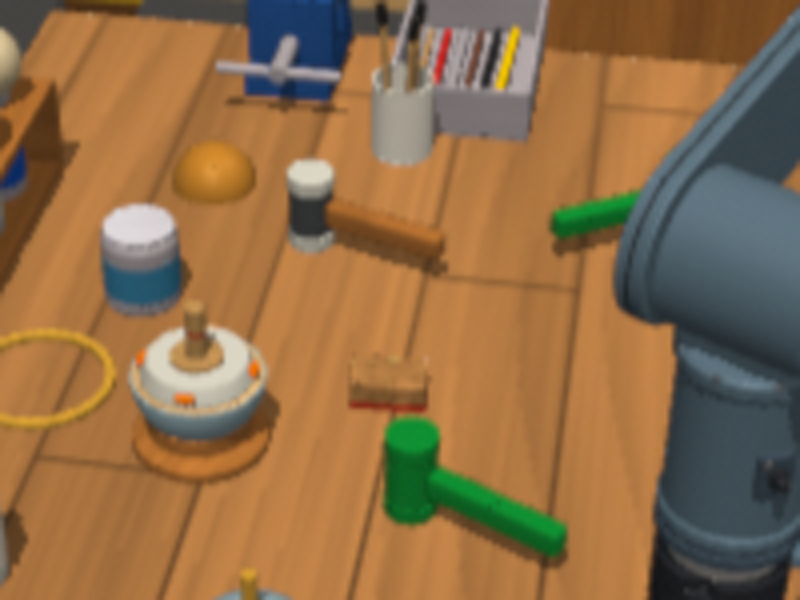

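The mallet candidates in the scene view are (250,201), with a brown handle, dark head and white faces, and two green ones at (363,208) and (277,130). (250,201) is the one meant: it fits the description and stands across the globe from the pale blue half at (407,259). The enlarged crop confirms it. Next I measure the handle direction.

```bash
cat >> h.py <<'E'
from scipy.spatial.transform import Rotation as R
def delta(p,cdir=None,cmd=None):
    "tool shift in mm to world TCP p; turn so tool y lies along the horizontal dir cdir (mod pi)"
    o=observe(); Rm=R.from_quat(o["eef_rot"]).as_matrix(); q=np.array(o["position"] if cmd is None else cmd)
    d=Rm.T@(np.array(p)-q)*1000
    t=None
    if cdir is not None:
        c=Rm.T@np.append(cdir,0); t=np.arctan2(-c[0],c[1]); t=(t+np.pi/2)%np.pi-np.pi/2
    print("shift",d.round(1).tolist(),"turn",t,"tilt",Rm[:,2].round(4),"q6",round(o["joint_positions"][5],2),"pos",np.round(o["position"],4))
E
python3 - <<'E'
from h import *
for n in("scene0","side0"):
    s=np.load(n+".npz"); w=cloud(s)
    b=w[(abs(w[...,2])<.02)&(abs(w[...,0]-.45)<.1)&(abs(w[...,1])<.2)]; print(n,"bench z",np.median(b[:,2]))
    d=np.hypot(w[...,0]-.54,w[...,1]+.3)
    m=(d<.2)&(d>.035)&(w[...,2]>.047)&(w[...,2]<.07)&(w[...,0]<.53)
    p=w[m]; p=p[np.hypot(p[:,0]-.45,p[:,1]+.3)<.09]
    c=p.mean(0); u=np.linalg.svd((p-c)[:,:2],full_matrices=False)[2][0]; print("handle",len(p),c.round(4),u,p.min(0).round(3),p.max(0).round(3))
u=np.array([.46,-.32,0])
E
```

```text
scene0 bench z -0.0009690718650730012
handle 158 [ 0.4564 -0.2677  0.0536] [ 0.94226416 -0.33487052] [ 0.401 -0.298  0.047] [ 0.51  -0.243  0.062]
side0 bench z 0.0031994275466439293
handle 140 [ 0.4536 -0.2679  0.0562] [-0.94822497  0.31759943] [ 0.4   -0.305  0.047] [ 0.512 -0.242  0.064]
```

Run:
```python
from h import *
delta([.38,.2,.26],[.326,.945]); delta([.44,-.1,.26]); delta([.469,-.275,.22])
```

```text
shift [-308.2, -251.0, -28.7] turn 0.046437017404432845 tilt [ 0.  0. -1.] q6 -0.2 pos [0.155  0.5277 0.2313]
shift [-450.4, -521.9, -28.7] turn None tilt [ 0.  0. -1.] q6 -0.2 pos [0.155  0.5277 0.2313]
shift [-527.5, -681.7, 11.3] turn None tilt [ 0.  0. -1.] q6 -0.2 pos [0.155  0.5277 0.2313]
```

Request:
{"method": "carry_out", "body": {"steps": [[1, [-308, -251, -29], 0.046], [1, [-308, -251, -29], 0.046], [1, [-308, -251, -29], 0.046], [1, [-308, -251, -29], 0.046], [1, [-308, -251, -29], 0.046], [1, [-308, -251, -29], 0.046], [1, [-450, -522, -29], 0.046], [1, [-450, -522, -29], 0.046], [1, [-450, -522, -29], 0.046], [1, [-450, -522, -29], 0.046], [1, [-450, -522, -29], 0.046], [1, [-527, -682, 11], 0.046], [1, [-527, -682, 11], 0.046], [1, [-527, -682, 11], 0.046], [1, [-527, -682, 11], 0.046], [1, [-527, -682, 11], 0.046], [1, [-527, -682, 11], 0.046], [1, [-527, -682, 11], 0.046]]}}

```text
t: 3.55
position: [0.4686, -0.2738, 0.2211]
eef_rot: [0.164, 0.986, -0.0, 0.0]
wrist_force: [0.2, 0.1, -0.9]
opening: 0.0855
gripper_force: 0.0
```

Run:
```python
from h import *
s=snapshot("wrist"); cv2.imwrite("pics/w1.png",s["pixels"]); w=cloud(s); np.savez("w1.npz",**s)
b=w[(abs(w[...,2])<.02)]; print("bench z",np.nanmedian(b[:,2]), "cam",np.linalg.inv(s["view"])[:3,3])
m=(w[...,2]>.075)&(w[...,2]<.095)&(np.hypot(w[...,0]-.54,w[...,1]+.3)<.05); p=w[m]
if len(p): print("head",len(p),p.mean(0).round(4),p.min(0).round(4),p.max(0).round(4))
m=(w[...,2]>.048)&(w[...,2]<.064)&(w[...,0]<.51)&(np.hypot(w[...,0]-.46,w[...,1]+.27)<.12); p=w[m]; c=p.mean(0)
u=np.linalg.svd((p-c)[:,:2],full_matrices=False)[2][0]; u*=np.sign(u[0]); print("handle",len(p),c.round(4),u,np.ptp((p-c)[:,:2]@u),np.ptp((p-c)[:,:2]@[-u[1],u[0]]))
delta([.469,-.275,.022],[-u[1],u[0]])
```

```text
bench z 0.0002770092463952878 cam [ 0.40357423 -0.25199998  0.36372767]
head 1653 [ 0.5383 -0.3042  0.0837] [ 0.5165 -0.3288  0.0751] [ 0.5641 -0.2812  0.0861]
handle 2384 [ 0.4526 -0.2743  0.0552] [ 0.94089156 -0.33870794] 0.12062650482745615 0.022175414043158335
shift [-0.5, -0.8, 199.1] turn 0.015482362201843403 tilt [ 8.e-04 -6.e-04 -1.e+00] q6 -1.98 pos [ 0.4686 -0.274   0.2211]
```

View pics/w1.png

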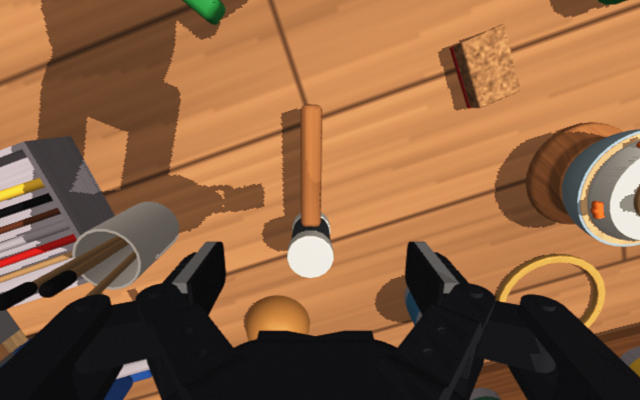

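The picture shows the mallet in the wrist view: head at (311,255), handle along column 311 between rows 105 and 225, centred between the fingers. I measured the handle as 22 mm wide at 55 mm height, which fits.

Run:
```python
from h import *
delta([.4675,-.279,.023],[.3387,.9409])
```

```text
shift [-0.4, -5.0, 198.1] turn 0.015472029693308187 tilt [ 8.e-04 -6.e-04 -1.e+00] q6 -1.98 pos [ 0.4686 -0.274   0.2211]
```

Request:
{"method": "carry_out", "body": {"steps": [[1, [0, -5, 50], 0.015], [1, [0, -5, 100], 0.015], [1, [0, -5, 150], 0.015], [1, [0, -5, 180], 0.015], [1, [0, -5, 198], 0.015], [1, [0, -5, 198], 0.015], [-1, [0, -5, 198], 0.015], [-1, [0, -5, 198], 0.015], [-1, [0, -5, 198], 0.015], [-1, [0, -5, 198], 0.015], [-1, [0, -5, 198], 0.015], [-1, [0, -5, 198], 0.015], [-1, [0, -5, 193], 0.015], [-1, [0, -5, 183], 0.015], [-1, [0, -5, 163], 0.015], [-1, [0, -5, 143], 0.015], [-1, [0, -5, 143], 0.015]], "grip_force": 110}}

```text
t: 5.72
position: [0.4676, -0.2808, 0.0789]
eef_rot: [0.173, 0.985, -0.001, 0.001]
wrist_force: [0.2, 0.3, -4.3]
opening: 0.0204
gripper_force: 107.0
```

Run:
```python
from h import *
o=observe(); print(o["opening"],o["gripper_force"],o["wrist_force"],o["wrist_torque"])
s=snapshot("wrist"); cv2.imwrite("pics/w2.png",s["pixels"]); w=cloud(s)
Rm=R.from_quat(o["eef_rot"]).as_matrix(); x=-Rm[:,0]; print("tool x",Rm[:,0],o["position"])
q=(w-np.array(o["position"]))@Rm
m=(q[...,1]>-.03)&(q[...,1]<.03)&(abs(q[...,0])>.045)&(abs(q[...,0])<.11)&(w[...,2]>.08)&(w[...,2]<.2); p=q[m]
print(len(p),p.min(0),p.max(0))
t=p[p[:,2]<p[:,2].min()+.012] 
print("head top",len(t),t.mean(0),t.min(0),t.max(0))
hh=p[(p[:,2]>p[:,2].min()+.012)]
for sg in (t,):
    A=np.c_[sg[:,:2],np.ones(len(sg))]; print("plane slope",np.linalg.lstsq(A,sg[:,2],rcond=None)[0])
```

```text
0.020445614241467378 107.02230334281921 [ 0.20661488  0.30432051 -4.26726304] [ 0.03231089  0.21939055 -0.04156053]
tool x [-0.94047112  0.33985973 -0.00307342] [ 0.46759975 -0.28077984  0.07892595]
4337 [ 0.04501805 -0.01283785 -0.03546745] [ 0.07258175  0.00916925 -0.02571209]
head top 4337 [ 0.05873526 -0.00175358 -0.03195591] [ 0.04501805 -0.01283785 -0.03546745] [ 0.07258175  0.00916925 -0.02571209]
plane slope [ 0.04452124 -0.00233412 -0.03457497]
```

View pics/w2.png

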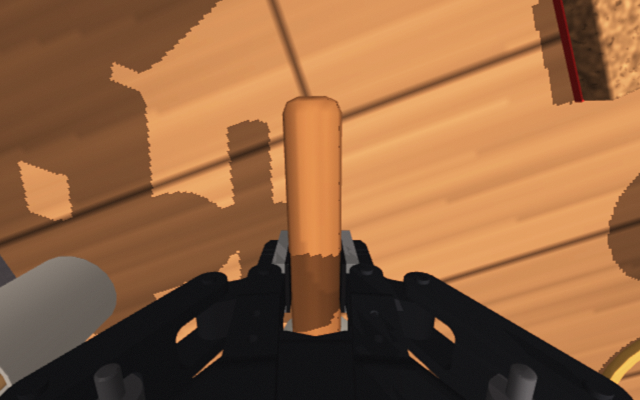

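The mallet is held; the handle end is 75 mm behind the tool, as it should be. Next I lift and look at the post from the side.

Run:
```python
from h import *
delta([.4675,-.28,.27]); delta([.56,-.11,.27])
```

```text
shift [-0.7, 0.2, -192.2] turn None tilt [ 8.e-04 -9.e-04 -1.e+00] q6 -1.97 pos [ 0.4669 -0.2802  0.0778]
shift [-29.9, 191.6, -192.3] turn None tilt [ 8.e-04 -9.e-04 -1.e+00] q6 -1.97 pos [ 0.4669 -0.2802  0.0778]
```

Request:
{"method": "carry_out", "body": {"steps": [[-1, [0, 0, -60], 0], [-1, [0, 0, -110], 0], [-1, [0, 0, -160], 0], [-1, [0, 0, -190], 0], [-1, [-10, 50, -190], 0], [-1, [-20, 100, -190], 0], [-1, [-30, 150, -190], 0], [-1, [-30, 190, -190], 0], [-1, [-30, 190, -190], 0], [-1, [-30, 190, -190], 0]]}}

```text
t: 7.02
position: [0.559, -0.1114, 0.2661]
eef_rot: [0.172, 0.985, -0.0, -0.001]
wrist_force: [0.2, -0.5, -4.1]
opening: 0.0206
gripper_force: 108.7
```

Run:
```python
from h import *
o=observe(); print(o["position"],o["opening"])
s=snapshot("wrist"); w=cloud(s); np.savez("w3.npz",**s); vis=[s["pixels"]]
b=w[(abs(w[...,2])<.015)]; print("bench",np.nanmedian(b[:,2]))
for sg,name in ((0,"x"),):
    m=(np.hypot(w[...,0]-.58,w[...,1]-.027)<.03)&(w[...,2]>.13)&(w[...,2]<.17); p=w[m]
    if len(p):
        zt=np.percentile(p[:,2],99); t=p[p[:,2]>zt-.004]; print("post",len(p),zt,len(t),t.mean(0),t.min(0),t.max(0))
m=(np.hypot(w[...,0]-.58,w[...,1]-.027)<.06)&(w[...,2]>.089)&(w[...,2]<.1); p=w[m]; 
if len(p): print("ring",len(p),p.min(0),p.max(0),p[:,2].mean())
m=(np.hypot(w[...,0]-.58,w[...,1]-.027)<.075)&(w[...,2]>.07)&(w[...,2]<.081); p=w[m]
A=np.c_[2*p[:,:2],np.ones(len(p))]; 
from scipy.optimize import least_squares
f=least_squares(lambda v:np.hypot(p[:,0]-v[0],p[:,1]-v[1])-v[2],[.58,.027,.056],loss="soft_l1",f_scale=.002); print("seam circle",len(p),f.x)
for c in("scene","side"):
    s=snapshot(c); np.savez(c+"3.npz",**s); w=cloud(s)
    m=(np.hypot(w[...,0]-.63,w[...,1]+.135)<.05)&(w[...,2]>.27); p=w[m]
    if len(p): print(c,"headtop",len(p),p.mean(0),p.min(0),p.max(0))
    y,x=np.array(proj(s,[.61,-.06,.2]))[::-1].astype(int)
    vis.append(cv2.resize(s["pixels"][max(y-90,0):y+90,max(x-120,0):x+120],(400,300)))
cv2.imwrite("pics/v3.png",np.vstack([cv2.resize(vis[0],(480,300)),]) if 0 else np.hstack([np.vstack(vis[1:]),cv2.copyMakeBorder(cv2.resize(vis[0],(400,250)),0,350,0,0,cv2.BORDER_CONSTANT)]))
```

```text
[ 0.55902618 -0.11144569  0.26611342] 0.02060987720337469
bench 0.0002716627090348367
post 511 0.1500656080365551 345 [0.57973963 0.0229007  0.14849745] [0.57141828 0.01411954 0.14606887] [0.58889205 0.03197971 0.15036792]
ring 5886 [ 0.5267265  -0.03156063  0.08900078] [0.63452663 0.07742952 0.09990439] 0.09454459447730368
seam circle 2120 [0.58085595 0.02398447 0.0563246 ]
scene headtop 1540 [ 0.60711425 -0.11993756  0.48160429] [ 0.58072773 -0.15864299  0.27038293] [ 0.65823832 -0.09006792  0.65716849]
side headtop 286 [ 0.62462152 -0.12218174  0.31046065] [ 0.58527291 -0.16003852  0.27001666] [ 0.65584287 -0.10123511  0.56061397]
```

View pics/v3.png

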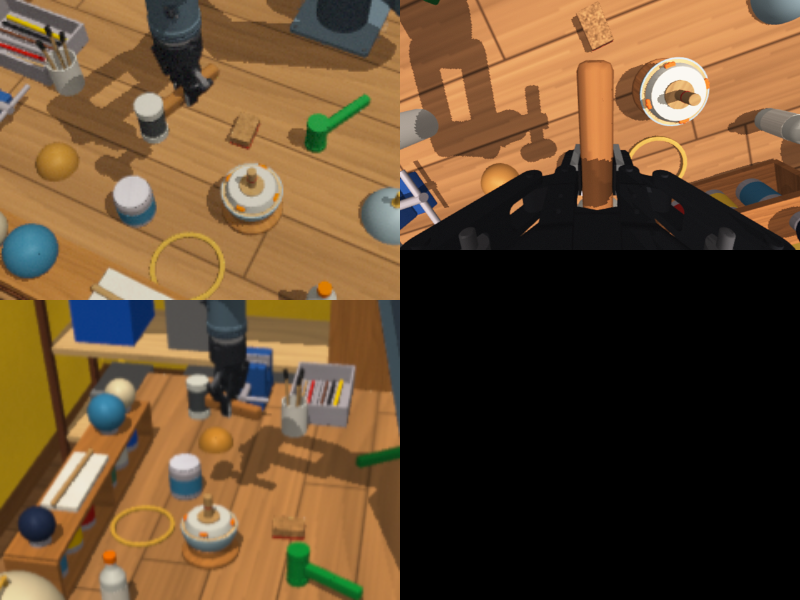

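The mallet hangs upright from the gripper, and the post in the wrist view (half scale) is at (690,98). The wrist camera puts the post at (0.580, 0.023) with its top at 0.149, which agrees with the ring circle (0.581, 0.024) and the stated 141–151 mm range.

Run:
```python
from h import *
delta([.51,.049,.25]); delta([.51,.049,.195])
```

```text
shift [101.2, 135.0, 16.9] turn None tilt [-9.e-04  1.e-04 -1.e+00] q6 -1.62 pos [ 0.5591 -0.1125  0.2668]
shift [101.2, 135.0, 71.9] turn None tilt [-9.e-04  1.e-04 -1.e+00] q6 -1.62 pos [ 0.5591 -0.1125  0.2668]
```

Request:
{"method": "carry_out", "body": {"steps": [[-1, [35, 47, 10], 0], [-1, [70, 94, 15], 0], [-1, [101, 135, 17], 0], [-1, [101, 135, 40], 0], [-1, [101, 135, 60], 0], [-1, [101, 135, 72], 0], [-1, [101, 135, 72], 0], [-1, [101, 135, 72], 0], [-1, [101, 135, 72], 0]], "grip_force": 120}}

```text
t: 8.3
position: [0.5111, 0.0496, 0.1962]
eef_rot: [0.173, 0.985, 0.0, 0.001]
wrist_force: [0.2, -0.0, -3.2]
opening: 0.0208
gripper_force: 117.5
```

Run:
```python
from h import *
o=observe(); print(o["position"],o["wrist_force"])
ims=[]
for c in("scene","side"):
    s=snapshot(c); x,y=np.array(proj(s,[.57,.03,.16])).astype(int)
    ims.append(cv2.resize(s["pixels"][y-50:y+50,x-66:x+66],(400,300),interpolation=cv2.INTER_CUBIC)); 
    w=cloud(s); m=(np.hypot(w[...,0]-.58,w[...,1]-.023)<.04)&(w[...,2]>.235)&(w[...,2]<.275);p=w[m];print(c,len(p),p.mean(0),p.min(0),p.max(0))
cv2.imwrite("pics/v4.png",np.hstack(ims)); delta([.51,.049,.195])
```

```text
[0.51111093 0.04956137 0.19616899] [ 0.18446082 -0.04940542 -3.16136231]
scene 237 [0.58960971 0.02894548 0.25342083] [0.56356154 0.00472392 0.23586421] [0.61081    0.0507916  0.25960935]
side 165 [0.58182849 0.03414015 0.25414375] [5.60605125e-01 7.72992719e-05 2.35245730e-01] [0.60545489 0.05391678 0.26423088]
shift [0.5, -1.0, 0.9] turn None tilt [ 1.2e-03 -1.0e-04 -1.0e+00] q6 -1.34 pos [0.5108 0.0497 0.1959]
```

View pics/v4.png

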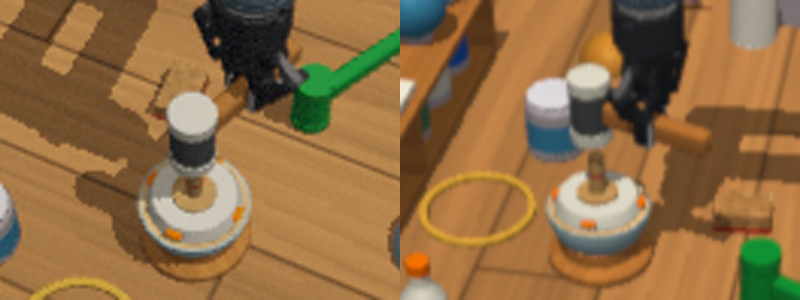

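The mallet head is centred over the post in both views (scene (192,140), side (590,105)). I strike now.

Request:
{"method": "carry_out", "body": {"steps": [[-1, [0, 0, 20], 0], [-1, [0, 0, 42], 0], [-1, [0, 0, 42], 0], [-1, [0, 0, 42], 0]]}}

```text
t: 8.9
position: [0.5103, 0.0499, 0.1537]
eef_rot: [0.173, 0.985, -0.0, -0.0]
wrist_force: [-0.4, 0.3, -3.9]
opening: 0.0205
gripper_force: 117.8
```

Request:
{"method": "carry_out", "body": {"steps": [[-1, [0, 0, 3], 0], [-1, [0, 0, 5], 0], [-1, [0, 0, 7], 0], [-1, [0, 0, 7], 0]]}}

```text
t: 9.4
position: [0.5102, 0.05, 0.148]
eef_rot: [0.172, 0.985, -0.0, 0.0]
wrist_force: [-6.1, 1.8, 7.2]
opening: 0.0204
gripper_force: 119.3
```

Request:
{"method": "carry_out", "body": {"steps": [[-1, [0, 0, 2], 0], [-1, [0, 0, 4], 0], [-1, [0, 0, 4], 0]]}}

```text
t: 9.78
position: [0.51, 0.0507, 0.1455]
eef_rot: [0.172, 0.985, 0.0, 0.001]
wrist_force: [-12.2, 4.2, 20.3]
opening: 0.0202
gripper_force: 121.1
```

Run:
```python
from h import *
o=observe(); print(o["position"],o["wrist_force"])
```

```text
[0.50995246 0.05071234 0.14552784] [-12.17847503   4.19475851  20.30832345]
```

The contact force of about 24 N is well above the 13 N needed to move the post, so it's on its stop. I lift and check its height.

Request:
{"method": "carry_out", "body": {"steps": [[-1, [0, 0, -10], 0], [-1, [0, 0, -50], 0], [-1, [0, 0, -100], 0], [-1, [-30, -50, -110], 0], [-1, [-70, -100, -118], 0], [-1, [-100, -135, -120], 0], [-1, [-100, -135, -120], 0], [-1, [-100, -135, -120], 0]]}}

```text
t: 10.78
position: [0.5581, -0.1109, 0.2617]
eef_rot: [0.173, 0.985, 0.0, -0.001]
wrist_force: [0.4, -0.9, -4.3]
opening: 0.0206
gripper_force: 118.2
```

Run:
```python
from h import *
o=observe(); Rm=R.from_quat(o["eef_rot"]).as_matrix(); print(o["position"],o["opening"])
s=snapshot("wrist"); w=cloud(s)
m=(np.hypot(w[...,0]-.58,w[...,1]-.0235)<.02)&(w[...,2]>.105)&(w[...,2]<.17); p=w[m]
zt=np.percentile(p[:,2],99); t=p[p[:,2]>zt-.004]; print("post",zt,len(t),t.mean(0),t.min(0),t.max(0))
q=(w-np.array(o["position"]))@Rm
m=(abs(q[...,1])<.02)&(q[...,0]>.045)&(q[...,0]<.11)&(q[...,2]<0); p=q[m]
A=np.c_[p[:,:2],np.ones(len(p))]; print("handle",p.mean(0),p.max(0),np.linalg.lstsq(A,p[:,2],rcond=None)[0])
print(p[p[:,0]>.05].min(0))
delta([.4675,-.279,.1]); delta([.4675,-.279,.024])
cv2.imwrite("pics/w5.png",s["pixels"][50:250,300:620])
```

```text
[ 0.55808933 -0.11093154  0.26166388] 0.020592797044433103
post 0.12665073252743145 292 [0.57986553 0.02291517 0.12493204] [0.57155036 0.01434303 0.12279422] [0.5884513  0.03191807 0.12699354]
handle [ 0.05862656 -0.00087691 -0.03060064] [ 0.07227595  0.01012896 -0.02418177] [ 0.06354437  0.00120753 -0.03432497]
[ 0.05000986 -0.01195617 -0.03401396]
shift [27.6, -189.5, 161.8] turn None tilt [-0.0014  0.001  -1.    ] q6 -1.62 pos [ 0.5581 -0.1103  0.2619]
shift [27.5, -189.5, 237.8] turn None tilt [-0.0014  0.001  -1.    ] q6 -1.62 pos [ 0.5581 -0.1103  0.2619]
```

View pics/w5.png

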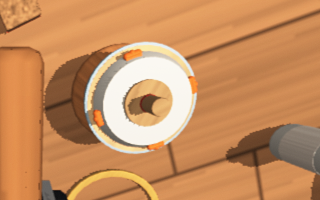

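Post top is now at 0.125, exactly home, and the red line meets the hub in the crop (~(148,103)). I set the mallet back at its old spot.

Request:
{"method": "carry_out", "body": {"steps": [[-1, [10, -60, 20], 0], [-1, [20, -110, 60], 0], [-1, [27, -160, 100], 0], [-1, [27, -189, 140], 0], [-1, [27, -189, 180], 0], [-1, [27, -189, 215], 0], [-1, [27, -189, 228], 0], [-1, [27, -189, 234], 0], [-1, [27, -189, 238], 0], [-1, [27, -189, 238], 0], [-1, [27, -189, 238], 0]]}}

```text
t: 12.2
position: [0.4695, -0.28, 0.0252]
eef_rot: [0.172, 0.985, -0.0, 0.001]
wrist_force: [0.3, 0.9, -4.6]
opening: 0.0207
gripper_force: 118.7
```

Not in contact yet, so I ease down.

Request:
{"method": "carry_out", "body": {"steps": [[-1, [0, 0, 2], 0], [-1, [0, 0, 4], 0], [-1, [0, 0, 4], 0]]}}

```text
t: 12.58
position: [0.469, -0.2799, 0.0217]
eef_rot: [0.172, 0.985, -0.0, 0.0]
wrist_force: [-3.9, 2.4, 8.4]
opening: 0.0202
gripper_force: 120.9
```

Request:
{"method": "carry_out", "body": {"steps": [[-0.2, [0, 0, -1], 0], [0.2, [0, 0, -1], 0], [1, [0, 0, -1], 0], [1, [0, 0, -1], 0], [1, [0, 0, -1], 0], [1, [0, 0, -30], 0], [1, [0, 0, -80], 0], [1, [0, 0, -130], 0], [1, [0, 0, -180], 0], [1, [0, 0, -210], 0], [1, [0, 0, -210], 0]]}}

```text
t: 13.95
position: [0.4702, -0.2807, 0.2332]
eef_rot: [0.172, 0.985, -0.002, 0.003]
wrist_force: [0.0, -0.7, -0.2]
opening: 0.0852
gripper_force: 0.0
```

Run:
```python
from h import *
s=snapshot("wrist"); w=cloud(s)
m=(w[...,2]>.075)&(w[...,2]<.095)&(np.hypot(w[...,0]-.54,w[...,1]+.3)<.05); p=w[m]
print("head",len(p),p.mean(0).round(4),np.ptp(p,axis=0)); 
m=(w[...,2]>.04)&(w[...,2]<.07)&(w[...,0]<.51)&(np.hypot(w[...,0]-.46,w[...,1]+.27)<.12); p=w[m]; print("handle z",p[:,2].mean(),p.mean(0))
delta([.45,-.05,.25]); delta([.42,.27,.25])
```

```text
head 1536 [ 0.5406 -0.3064  0.0837] [0.04783857 0.04743749 0.0111634 ]
handle z 0.05518596826224201 [ 0.45378963 -0.27561512  0.05518597]
shift [96.2, 209.7, -19.3] turn None tilt [ 0.0016 -0.0015 -1.    ] q6 -1.97 pos [ 0.4693 -0.2799  0.2311]
shift [233.2, 500.4, -19.8] turn None tilt [ 0.0016 -0.0015 -1.    ] q6 -1.97 pos [ 0.4693 -0.2799  0.2311]
```

The mallet stands upright at its place, 0.33 m from the globe. On to the upper half.

Run:
```python
from h import *
delta([.45,0,.26]); delta([.481,.289,.26])
```

```text
shift [113.2, 256.7, -29.4] turn None tilt [ 0.0016 -0.0015 -1.    ] q6 -1.97 pos [ 0.4693 -0.2799  0.2311]
shift [182.3, 539.0, -29.7] turn None tilt [ 0.0016 -0.0015 -1.    ] q6 -1.97 pos [ 0.4693 -0.2799  0.2311]
```

Request:
{"method": "carry_out", "body": {"steps": [[1, [113, 257, -29], 0], [1, [113, 257, -29], 0], [1, [113, 257, -29], 0], [1, [113, 257, -29], 0], [1, [113, 257, -29], 0], [1, [182, 539, -29], 0], [1, [182, 539, -29], 0], [1, [182, 539, -29], 0], [1, [182, 539, -29], 0], [1, [182, 539, -29], 0], [1, [182, 539, -29], 0], [1, [182, 539, -29], 0]]}}

```text
t: 15.5
position: [0.4803, 0.2884, 0.2576]
eef_rot: [0.172, 0.985, -0.001, -0.001]
wrist_force: [0.7, -0.3, 0.0]
opening: 0.0852
gripper_force: 0.0
```

Run:
```python
from h import *
s=snapshot("wrist"); w=cloud(s); cv2.imwrite("pics/w6.png",s["pixels"])
b=w[(abs(w[...,2])<.015)]; print("bench",np.nanmedian(b[:,2]))
d=np.hypot(w[...,0]-.48,w[...,1]-.289)
p=w[(d<.03)&(w[...,2]>.09)&(w[...,2]<.115)]; print("spindle top",len(p),p.mean(0),p.min(0),p.max(0))
p=w[(d<.075)&(w[...,2]>.01)&(w[...,2]<.058)]
from scipy.optimize import least_squares
f=least_squares(lambda v:np.linalg.norm(p-np.r_[v[:2],v[3]],axis=1)-v[2],[.48,.289,.06,0],loss="soft_l1",f_scale=.001); print("sphere",len(p),f.x)
```

```text
bench 0.0002580197183591759
spindle top 139 [0.47858953 0.28607412 0.09914958] [0.47305986 0.27949729 0.09071321] [0.48522603 0.29201888 0.10173165]
sphere 5830 [4.79540935e-01 2.85505708e-01 5.97372723e-02 2.84848769e-04]
```

View pics/w6.png

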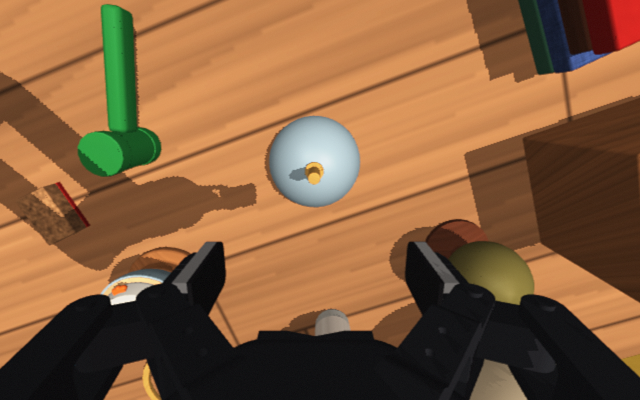

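The pale blue half with its brass spindle is at (314,172). The sphere fit gives (0.4795, 0.2855) with radius 60 mm, which fits.

Run:
```python
from h import *
delta([.4795,.2857,.0675])
```

```text
shift [-0.1, -2.1, 190.6] turn None tilt [-0.0022 -0.0014 -1.    ] q6 -0.88 pos [0.4805 0.288  0.2581]
```

Request:
{"method": "carry_out", "body": {"steps": [[1, [0, -2, 50], 0], [1, [0, -2, 100], 0], [1, [0, -2, 140], 0], [1, [0, -2, 170], 0], [1, [0, -2, 191], 0], [1, [0, -2, 191], 0], [1, [0, -2, 191], 0], [-1, [0, -2, 191], 0], [-1, [0, -2, 191], 0], [-1, [0, -2, 191], 0], [-1, [0, -2, 191], 0], [-1, [0, -2, 191], 0], [-1, [0, -2, 191], 0], [-1, [0, -2, 191], 0], [-1, [0, -2, 191], 0]], "grip_force": 100}}

```text
t: 17.42
position: [0.4803, 0.2872, 0.0684]
eef_rot: [0.173, 0.985, -0.0, -0.0]
wrist_force: [-0.5, -1.1, 3.2]
opening: 0.0102
gripper_force: 97.5
```

Run:
```python
from h import *
delta([.4803,.2872,.26]); delta([.5805,.0238,.26]); delta([.5805,.0238,.235])
```

```text
shift [0.0, 0.0, -191.6] turn None tilt [-0.e+00 -1.e-04 -1.e+00] q6 -0.88 pos [0.4803 0.2872 0.0684]
shift [-183.7, -213.6, -191.6] turn None tilt [-0.e+00 -1.e-04 -1.e+00] q6 -0.88 pos [0.4803 0.2872 0.0684]
shift [-183.7, -213.6, -166.6] turn None tilt [-0.e+00 -1.e-04 -1.e+00] q6 -0.88 pos [0.4803 0.2872 0.0684]
```

Request:
{"method": "carry_out", "body": {"steps": [[-1, [0, 0, -10], 0], [-1, [0, 0, -40], 0], [-1, [0, 0, -90], 0], [-1, [0, 0, -140], 0], [-1, [0, 0, -191], 0], [-1, [-30, -35, -191], 0], [-1, [-60, -70, -191], 0], [-1, [-90, -105, -191], 0], [-1, [-120, -140, -191], 0], [-1, [-150, -175, -191], 0], [-1, [-184, -214, -191], 0], [-1, [-184, -214, -191], 0], [-1, [-184, -214, -191], 0], [-1, [-184, -214, -191], 0], [-1, [-184, -214, -191], 0]]}}

```text
t: 19.3
position: [0.5804, 0.0246, 0.2595]
eef_rot: [0.172, 0.985, 0.0, 0.0]
wrist_force: [0.5, -1.0, -1.1]
opening: 0.0103
gripper_force: 97.7
```

Run:
```python
from h import *
from scipy.optimize import least_squares
o=observe(); print(o["position"],o["opening"]); P=np.array(o["position"])
ims=[]
for c in("scene","side","wrist"):
    s=snapshot(c); w=cloud(s)
    if c!="wrist":
        x,y=np.array(proj(s,[.58,.024,.17])).astype(int); ims.append(cv2.resize(s["pixels"][y-50:y+50,x-66:x+66],(400,300),interpolation=cv2.INTER_CUBIC))
    C=P-[0,0,.068]
    m=(abs(np.linalg.norm(w-C,axis=-1)-.06)<.01)&(w[...,2]>C[2]+.001)&(w[...,2]<C[2]+.053); p=w[m]
    f=least_squares(lambda v:np.linalg.norm(p-v,axis=1)-.06,C,loss="soft_l1",f_scale=.001)
    print(c,len(p),"upper centre",f.x.round(4),"rms",np.sqrt(np.mean(f.fun**2)).round(4))
    if c!="wrist":
        b=w[(abs(w[...,2])<.015)]; print("bench",np.nanmedian(b[:,2]))
        m=(np.hypot(w[...,0]-.58,w[...,1]-.024)<.075)&(w[...,2]>.025)&(w[...,2]<.07); p=w[m]
        f=least_squares(lambda v:np.linalg.norm(p-v,axis=1)-.06,[.58,.024,.076],loss="soft_l1",f_scale=.001); print("  lower centre",len(p),f.x.round(4))
cv2.imwrite("pics/v7.png",np.hstack(ims))
```

```text
[0.58035212 0.02458313 0.25954384] 0.010271155360461602
scene 907 upper centre [0.5811 0.0272 0.1896] rms 0.0014
bench -0.0008652696489167555
  lower centre 52 [0.5802 0.0266 0.0647]
side 620 upper centre [0.5802 0.0237 0.1934] rms 0.0028
bench 0.002708047900939148
  lower centre 200 [0.5816 0.0195 0.0661]
wrist 14114 upper centre [0.5799 0.0234 0.191 ] rms 0.0004
```

View pics/v7.png

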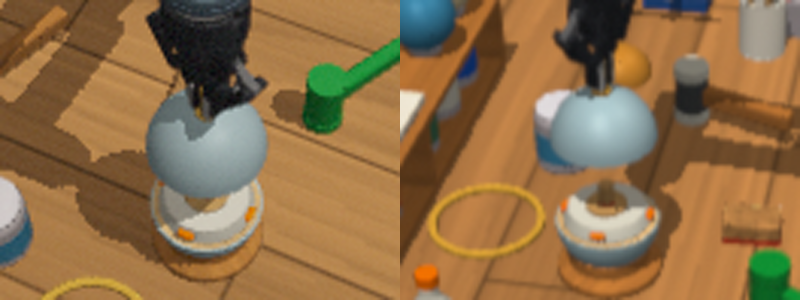

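The half hangs upright over the ring in both views (scene (207,140), side (603,125)). The wrist camera puts its centre at (0.580, 0.0234) against (0.580, 0.0235) for the ring, so it's aligned. I lower it.

Request:
{"method": "carry_out", "body": {"steps": [[-1, [0, 0, 25], 0], [-1, [0, 0, 50], 0], [-1, [0, 0, 70], 0], [-1, [0, 0, 85], 0], [-1, [0, 0, 94], 0], [-1, [0, 0, 99], 0], [-1, [0, 0, 99], 0], [-1, [0, 0, 99], 0]], "grip_force": 120}}

```text
t: 20.45
position: [0.5811, 0.0233, 0.161]
eef_rot: [0.173, 0.985, 0.0, 0.001]
wrist_force: [0.3, 0.8, -0.8]
opening: 0.0097
gripper_force: 117.1
```

Request:
{"method": "carry_out", "body": {"steps": [[-1, [0, 0, 2], 0], [-1, [0, 0, 4], 0], [-1, [0, 0, 6], 0], [-1, [0, 0, 8], 0], [-1, [0, 0, 10], 0], [-1, [0, 0, 12], 0], [-1, [0, 0, 14], 0], [-1, [0, 0, 16], 0], [-1, [0, 0, 17], 0], [-1, [0, 0, 17], 0]]}}

```text
t: 21.7
position: [0.5806, 0.0237, 0.1444]
eef_rot: [0.172, 0.985, 0.0, 0.0]
wrist_force: [-4.1, 1.1, 9.3]
opening: 0.0099
gripper_force: 119.0
```

Request:
{"method": "carry_out", "body": {"steps": [[-1, [0, 0, 2], 0], [-1, [0, 0, 4], 0], [-1, [0, 0, 4], 0], [-1, [0, 0, 4], 0]]}}

```text
t: 22.2
position: [0.5807, 0.0237, 0.1442]
eef_rot: [0.172, 0.985, -0.0, 0.001]
wrist_force: [-12.5, 3.6, 31.1]
opening: 0.0098
gripper_force: 121.1
```

Run:
```python
from h import *
from scipy.optimize import least_squares
o=observe(); print(o["position"],o["opening"],o["wrist_force"],o["wrist_torque"]); P=np.array(o["position"]); ims=[]
for c in("wrist","scene","side"):
    s=snapshot(c); w=cloud(s)
    if c!="wrist":
        x,y=np.array(proj(s,[.58,.024,.1])).astype(int); ims.append(cv2.resize(s["pixels"][y-45:y+45,x-60:x+60],(400,300),interpolation=cv2.INTER_CUBIC))
    C=np.array([.5803,.0235,.076])
    m=(abs(np.linalg.norm(w-C,axis=-1)-.06)<.01)&(w[...,2]>C[2]+.01)&(w[...,2]<C[2]+.053); p=w[m]
    f=least_squares(lambda v:np.linalg.norm(p-v,axis=1)-.06,C,loss="soft_l1",f_scale=.001)
    print(c,len(p),"upper centre",f.x.round(4))
cv2.imwrite("pics/v8.png",np.hstack(ims))
```

```text
[0.58070424 0.02368531 0.14424683] 0.009823952084585086 [-12.50441267   3.60346667  31.06562395] [ 0.57164848  2.07422348 -0.03635063]
wrist 13748 upper centre [0.5801 0.023  0.0759]
scene 682 upper centre [0.5815 0.0265 0.0747]
side 519 upper centre [0.5799 0.0236 0.0779]
```

View pics/v8.png

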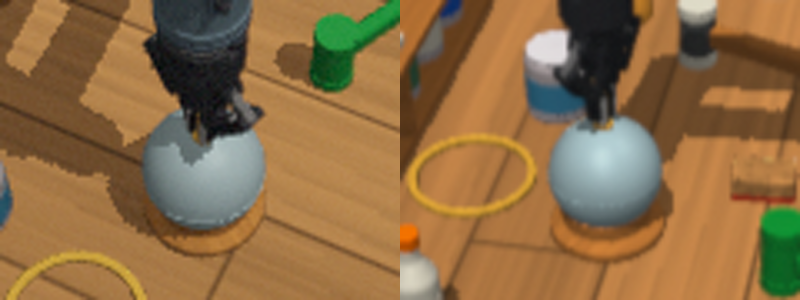

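The globe is shut: both views show a closed ball, and the upper half's centre is at height 0.0759 against the seam's 0.076, under 31 N of push.

Run:
```python
from h import *
o=observe(); print(o["wrist_force"],o["opening"]); print(finish_job())
```

```text
[-12.94056622   2.13881839  32.78459059] 0.009962112049960947
the job is handed in; nothing more can be done
None
```

I handed the job in; no verdict came back. By my measurements the post is home (top at 125 mm), the mallet is back standing on the bench, and the globe is shut with the spindle still gripped and pressed down at about 33 N.

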